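# Shut the row of sample lids with one sweep of the fingertip

### The job

The little lids of the black sample box have been left ajar. Run the fingertips lightly along the row, starting over the wide end block beside the first hinge and going the way the lids fold down, so that each lid is pressed shut in turn, and do not take the hand up off the row before the last one is down. Do not grip, lift or shove the box, lean on it hard, or disturb the things in and around it; finish with the hand clear.

Things in the scene. Friction and masses are not known exactly. Their poses are not given: they have to be found in the camera images.
- samplebox: loose black box, 1.4 kg, 118 (x) x 266 (y) mm; origin: centre of underside, z up. Row of five grey lids along y, centred on x = -28 mm; on the +x half an open tray (rim 30 mm high) with a jar and a tin. Solid end blocks close the row, 54 mm wide: y -133 to -97 mm (wide one) and 113 to 133 mm, tops 46 mm above the underside. Hinges at y = -97, -55, -13, 29, 71 mm, 45 mm high.
- row_start (a point): centre of the top of the wide end block, on the row's centre line, 18 mm before the first hinge; axes as the box. The lids fold down towards +y, the way to row_end: fingertips moving that way some 5 to 6 mm above this point fold each lid flat; the other way they would run under the lids and force them up.
- row_end (a point): centre of the top of the narrow end block, on the row's centre line, 13 mm past the last lid's free edge; axes as the box. Each lid: a wedge-shaped plate 46 (x) x 39 (y) mm, hinged on its thin -y edge, leaning up and away towards +y when ajar. Shut: its top slopes from 47 mm above the box's underside at the hinge up to 52 mm at the thick free edge, 39 mm from the hinge and 6 mm higher than the end blocks.
- lid0 (a joint): how far the first (nearest the wide end block) lid of the row stands open, rad: 0 shut (level), 1.3 fully up; pressed further it dips to -0.1 (free edge 4 mm lower) and stops. Light friction hinge, stays where it is left, no catch or spring.
- lid1 (a joint): how far the second lid of the row stands open, rad: 0 shut (level), 1.3 fully up; pressed further it dips to -0.1 (free edge 4 mm lower) and stops. Light friction hinge, stays where it is left, no catch or spring.
- lid2 (a joint): how far the third lid of the row stands open, rad: 0 shut (level), 1.3 fully up; pressed further it dips to -0.1 (free edge 4 mm lower) and stops. Light friction hinge, stays where it is left, no catch or spring.
- lid3 (a joint): how far the fourth lid of the row stands open, rad: 0 shut (level), 1.3 fully up; pressed further it dips to -0.1 (free edge 4 mm lower) and stops. Light friction hinge, stays where it is left, no catch or spring.
- lid4 (a joint): how far the fifth and last lid of the row stands open, rad: 0 shut (level), 1.3 fully up; pressed further it dips to -0.1 (free edge 4 mm lower) and stops. Light friction hinge, stays where it is left, no catch or spring.
- powder_jar: loose white jar with a black cap, 34 mm wide, 52 mm tall, standing in the box's tray; origin under its centre. Leave it alone.
- tin: loose flat round metal tin, 38 mm wide, 22 mm tall, lying in the box's tray; origin under its centre. Leave it alone.
- brush: loose dusting brush lying on the table along the near (-x) side of the box, about 160 mm long, 21 mm thick; origin on the table under its middle, length along its x. Leave it alone.
- can: loose drink can, 66 mm wide, 115 mm tall, beyond the box; origin under its centre. Leave it alone.
- bottle: loose brown bottle, 54 mm wide, 130 mm tall, beyond the box; origin under its centre. Leave it alone.
- tape_roll: loose solid roll lying flat, 70 mm wide, 24 mm tall, beyond the -y end of the box; origin under its centre. Leave it alone.
- wood_block: loose wooden block 45 x 70 x 30 mm beyond the +y end of the box; origin under its centre. Leave it alone.

How it is judged:
By the outcome, as a careful person would: the job done as asked, in the order asked, and still so for the second after the job is handed in, with the robot touching nothing.
It also fails if it takes over 40 s, if anything falls off the work surface, if the arm or the gripper's body presses on something with over 40 N, if the wrist force passes 120 N, or if a joint passes its speed limit or range.

### The arm

A 6-joint arm with a two-finger parallel gripper is mounted at the origin on the work surface. World frame = base frame: x ahead of the robot, y to its left, z up, the work surface at z = 0. Lengths are in m, angles in rad, forces in N, time in s.
With the tool pointing down it reaches from about 0.4 to 0.825 m from the base axis. Payload 7 kg.
Tool frame: the origin (TCP) lies on the front face of the gripper's body, between the roots of the fingers; the fingertips stand 66 mm ahead of it and the grasp point (between the pads) lies 47 mm ahead of it; z points along the fingers, y is the line along which they close (so a half turn about z gives the same grasp; the last joint's range is limited). The gripper opens to 88 mm and grips with 3 to 60 N. Pads are 19 mm wide; open, the fingers measure 130 mm over their backs; the gripper's body (78 mm by 193 mm) begins 47 mm behind the grasp point.
Start: joints at [-0.904, 0.359, 0.012, 0, -1.224, -0.288], TCP at [0.25, -0.627, 0.292] pointing down, gripper open.
Joint ranges: [-3.07, 3.07], [-1.43, 2.12], [-1.02, 1.25], [-3.03, 1.67], [-3.05, -0], [-3.03, 3.03]. Speed limits (rad/s): [2.39, 2.39, 3.01, 3.14, 3.14, 3.14].

### API

Orientations are given as [roll, pitch, yaw] about the fixed x, y, z axes, in that order (R = Rz(yaw) Ry(pitch) Rx(roll)).
In Python, from station import arm gives the robot as it stands. The module is installed in compiled form; this text tells all that it offers.
- The arm moves only by the tool move_arm, never from a script. Its argument "increments" is a list of rows, each an object of numbers: "jaw": the gripper command: -1 is shut, 1 is fully open, values between are in proportion; "dx", "dy", "dz": the shift along the tool's x, y, z in m; "twist": the turn about the tool's z in rad. A call has 1 to 12 rows; each row shifts and turns the commanded pose from where the row before left it, along the tool's axes as they then stand; what a row does not reach is not made up. A row lasts 1/12 s, in which the tool goes at most 41.7 mm and 7.16 degrees, less where a joint would pass 70% of its speed; a pose out of reach is approached as far as the arm can. A call is refused whole if a number of a shift passes 0.0417 or a number of a turn 0.125, either way. A call with a gripper value outside its range is refused whole. The fingers move at their own pace and stop on an object; "force" is the grip in N (left out, the last holds). Time passes only in rows, so rows that do not move let the fingers close. It gives the time, the measured TCP pose, the force, the opening and the grip force at its end, in the units of the state.
- arm.get_state(): the state, without advancing time (a new reading comes with each control period).
- arm.grab_frame(name): name is "scene" or "top" or "wrist"; returns the picture (400x640x3 uint8, blue, green, red); there is no depth.
- arm.camera_info(name): a dict with "K" (3x3 intrinsics, pixels), "extrinsics" (4x4, takes a point from camera to world coordinates). Camera axes: x right, y down, z forward; pixel columns grow to the right and rows downward; lengths in m; the calibration is good to about 2 mm. A picture is of the moment at which its call begins: read the wrist's pose just before it. camera_info takes no time and is no camera call; for the wrist camera it gives the pose at the moment of the call.
- arm.job_done(): hands the job in; it is judged then, once.
Trained networks look in the newest picture that a camera, given by its name, has taken for a name from the list of things; names that differ only in an ending like _2 or _b are one class to them, and where a whole thing is asked for, a point or a joint stands for the part that bears it (a point fixed in the world has none). Each returns a list of dicts, best first, with "score" (0 to 1); they miss things now and then, are a little off and sometimes report something else, mostly with a low value. They report only what shows in the picture. A call takes as long as a camera call.
- arm.find_in(camera, name): "position" ([x, y, z] in m, in world coordinates, good to about 4 mm: the middle of the surface that is visible of it).
- arm.silhouettes(camera, name): "pixels" (400x640 bool, what is visible of it).
- arm.pinpoint(camera, name): "position" ([x, y, z] in m, in world coordinates, good to about 4 mm: a listed point, or the origin of a listed thing).
The state is a dict: "t": time; "q": joint angles; "qd": joint speeds; "joint_efforts": joint torques, N m; "eef_pos": TCP position; "ee_rot": TCP orientation; "force": force on the tool from outside, world axes, zero at the start; "moment": the same for the moment, N m; "width": finger opening in m; "gripper_force": force on a finger pad.
Only numpy, scipy, OpenCV 4.12 (cv2) and the standard library are available. Lean on these libraries where they do the work, as an engineer would, in place of code of your own. Each camera call takes 0.05 s, during which the arm holds its last target. There are 200 camera calls.

## Working session

There is one attempt and no reset: what is moved stays moved. The work goes in short steps, Python scripts to look and compute and a tool call to move; the robot and the scene stay as the last step left them, time stands still between calls to the robot, and variables do not carry over. Pictures are saved under pics/ and viewed, at most 10 in all, crops included, and the job is handed in when it is done.

Besides the shell and the picture viewer there is one more tool, called after ">>>" as name([rows], argument=value, ...), one row to a line, values as JSON. move_arm: Moves the arm, as the interface text tells. Its arguments: {"type":"object","properties":{"increments":{"type":"array"},"force":{"type":"number"}},"required":["increments"]}

```bash
mkdir -p pics
python3 - <<'E'
from station import arm
import cv2,numpy as np
s=arm.get_state();print({k:np.round(s[k],4).tolist() for k in('t','eef_pos','ee_rot','force','width')})
for c in('top','scene'):
    cv2.imwrite(f'pics/{c}0.png',arm.grab_frame(c))
    for n in('row_start','row_end','samplebox','powder_jar','tin','brush','tape_roll','wood_block','can','bottle'):
        r=arm.pinpoint(c,n);print(c,n,[(np.round(d['position'],4).tolist(),round(d['score'],2)) for d in r[:2]])
E
```

```text
{'t': 0.0, 'eef_pos': [0.2495, -0.6268, 0.2912], 'ee_rot': [3.14, -0.0001, -2.7629], 'force': [-0.0463, 0.1847, -0.5082], 'width': 0.0876}
top row_start [([0.5308, -0.0607, 0.0462], 0.7), ([0.518, 0.1773, 0.0491], 0.54)]
top row_end [([0.52, 0.1757, 0.0459], 0.97), ([0.6953, 0.1246, 0.0004], 0.45)]
top samplebox [([0.5527, 0.0512, 0.0002], 0.73), ([0.6914, 0.0193, 0.0012], 0.3)]
top powder_jar []
top tin [([0.5807, 0.0967, 0.0065], 0.69)]
top brush [([0.4372, 0.0604, -0.0029], 0.75)]
top tape_roll [([0.5713, -0.1698, 0.0005], 0.75)]
top wood_block [([0.5322, 0.2725, 0.005], 0.83), ([0.6945, 0.0149, -0.0006], 0.73)]
top can [([0.6949, 0.1229, 0.0015], 0.77)]
top bottle [([0.695, 0.0168, 0.0018], 0.56)]
scene row_start [([0.5291, -0.0647, 0.0453], 0.62)]
scene row_end [([0.5191, 0.1761, 0.0457], 0.95), ([0.6913, 0.1255, 0.0004], 0.45)]
scene samplebox [([0.5532, 0.0531, -0.0025], 0.8), ([0.5847, 0.0038, 0.0076], 0.47)]
scene powder_jar [([0.5829, 0.0068, 0.0076], 0.84)]
scene tin [([0.5762, 0.0921, 0.0123], 0.66), ([0.5508, 0.0547, -0.0036], 0.56)]
scene brush [([0.4358, 0.0624, 0.0027], 0.89)]
scene tape_roll [([0.5722, -0.1749, 0.0014], 0.93), ([0.5837, 0.0044, 0.0075], 0.55)]
scene wood_block [([0.529, 0.2734, 0.0026], 0.72)]
scene can [([0.6907, 0.125, -0.0015], 0.91)]
scene bottle [([0.6882, 0.0158, -0.0007], 0.85), ([0.5522, 0.0535, -0.0026], 0.61)]
```

View pics/top0.png

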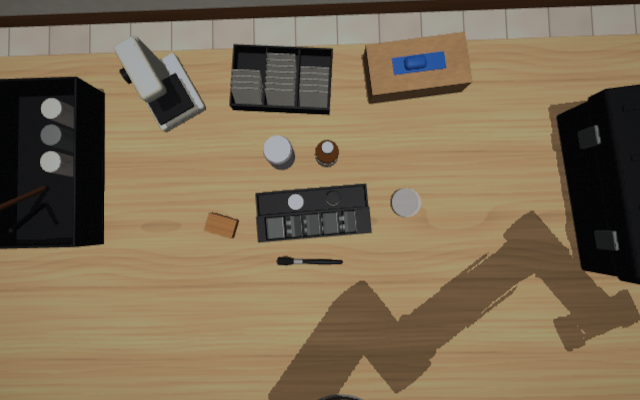

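View pics/scene0.png

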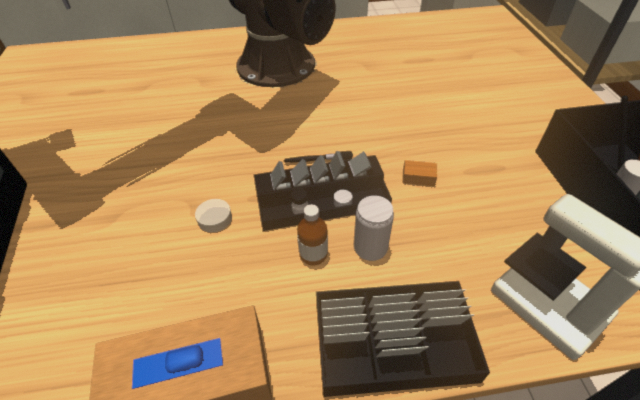

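The top view shows the box at about (257–370, 185–241). The row runs along its near side, and the wide block is at the right end, near (357, 222), on the -y side. The scene view shows all five lids standing ajar. I'll fold the fingers together, align tool y with the row (box yaw about 0.044 rad), and move over the wide block at a safe height.

>>> move_arm([
  {"jaw":-1,"twist":0.112},
  {"jaw":-1,"twist":0.112},
  {"jaw":-1,"twist":0.112},
  {"jaw":-1,"dx":-0.0152,"dy":0.0273},
  {"jaw":-1,"dx":-0.0152,"dy":0.0273},
  {"jaw":-1,"dx":-0.0152,"dy":0.0273},
  {"jaw":-1,"dx":-0.0152,"dy":0.0273},
  {"jaw":-1,"dx":-0.0152,"dy":0.0273},
  {"jaw":-1,"dx":-0.0152,"dy":0.0273},
  {"jaw":-1,"dx":-0.0152,"dy":0.0273},
  {"jaw":-1,"dx":-0.0152,"dy":0.0273},
  {"jaw":-1,"dx":-0.0152,"dy":0.0273},
], force=5)

```text
$.increments[0]: bad value
```

>>> move_arm([
  {"jaw":-1,"dx":-0.0152,"dy":0.0273},
  {"jaw":-1,"dx":-0.0152,"dy":0.0273},
  {"jaw":-1,"dx":-0.0152,"dy":0.0273},
  {"jaw":-1,"dx":-0.0152,"dy":0.0273},
  {"jaw":-1,"dx":-0.0152,"dy":0.0273},
  {"jaw":-1,"dx":-0.0152,"dy":0.0273},
  {"jaw":-1,"dx":-0.0152,"dy":0.0273},
  {"jaw":-1,"dx":-0.0152,"dy":0.0273},
  {"jaw":-1,"dx":-0.0152,"dy":0.0273},
  {"jaw":-1,"dx":-0.0152,"dy":0.0273},
  {"jaw":-1,"dx":-0.0152,"dy":0.0273},
  {"jaw":-1},
])

```text
$.increments[0]: bad value
```

```bash
cat > look.py <<'E'
from station import arm
import cv2,numpy as np,sys
s=arm.get_state();print({k:np.round(s[k],4).tolist() for k in('t','q','eef_pos','ee_rot','force','width')})
c=sys.argv[1];cv2.imwrite(f'pics/{sys.argv[2]}.png',arm.grab_frame(c))
for n in sys.argv[3:]:
    print(n,[(np.round(d['position'],4).tolist(),round(d['score'],2)) for d in arm.pinpoint(c,n)[:2]])
E
python3 look.py wrist w1 row_start row_end samplebox powder_jar
```

```text
{'t': 1.1, 'q': [-0.9039, 0.3586, 0.0119, 0.0, -1.2241, -0.2881], 'eef_pos': [0.2496, -0.6271, 0.2922], 'ee_rot': [-3.1416, -0.0, -2.7628], 'force': [-0.5138, 0.203, -0.9397], 'width': 0.0875}
row_start []
row_end []
samplebox []
powder_jar []
```

View pics/w1.png

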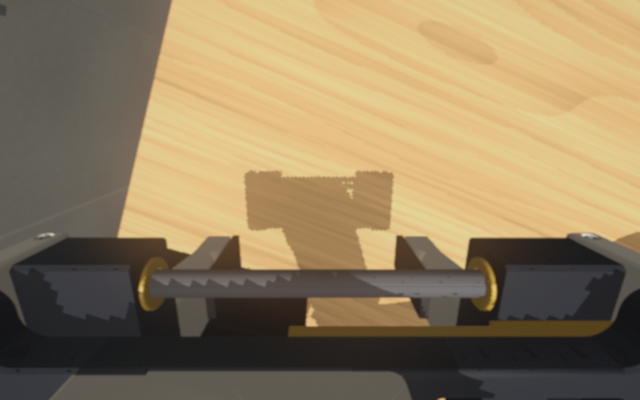

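The call was refused, so the arm hasn't moved; the wrist picture shows only the table and the open fingers around (150–500, 290). Each row probably needs every field, so I'll test that with the twist.

>>> move_arm([
  {"jaw":-1,"dx":0,"dy":0,"dz":0,"twist":0.112},
  {"jaw":-1,"dx":0,"dy":0,"dz":0,"twist":0.112},
  {"jaw":-1,"dx":0,"dy":0,"dz":0,"twist":0.112},
], force=5)

```text
t: 1.6
eef_pos: [0.2496, -0.6271, 0.2922]
ee_rot: [3.142, -0.0, -3.104]
force: [0.9, 0.1, 0.1]
width: 0.0727
gripper_force: 0.0
```

>>> move_arm([
  {"jaw":-1,"dx":-0.0152,"dy":0.0273,"dz":0,"twist":0},
  {"jaw":-1,"dx":-0.0152,"dy":0.0273,"dz":0,"twist":0},
  {"jaw":-1,"dx":-0.0152,"dy":0.0273,"dz":0,"twist":0},
  {"jaw":-1,"dx":-0.0152,"dy":0.0273,"dz":0,"twist":0},
  {"jaw":-1,"dx":-0.0152,"dy":0.0273,"dz":0,"twist":0},
  {"jaw":-1,"dx":-0.0152,"dy":0.0273,"dz":0,"twist":0},
  {"jaw":-1,"dx":-0.0152,"dy":0.0273,"dz":0,"twist":0},
  {"jaw":-1,"dx":-0.0152,"dy":0.0273,"dz":0,"twist":0},
  {"jaw":-1,"dx":-0.0152,"dy":0.0273,"dz":0,"twist":0},
  {"jaw":-1,"dx":-0.0152,"dy":0.0273,"dz":0,"twist":0},
])

```text
t: 2.43
eef_pos: [0.3902, -0.3465, 0.2925]
ee_rot: [-3.141, 0.001, -3.099]
force: [1.8, 0.3, 0.3]
width: 0.0067
gripper_force: 0.0
```

>>> move_arm([
  {"jaw":-1,"dx":-0.0152,"dy":0.0273,"dz":0,"twist":0},
  {"jaw":-1,"dx":-0.0152,"dy":0.0273,"dz":0,"twist":0},
  {"jaw":-1,"dx":-0.0152,"dy":0.0273,"dz":0,"twist":0},
  {"jaw":-1,"dx":-0.0152,"dy":0.0273,"dz":0,"twist":0},
  {"jaw":-1,"dx":-0.0152,"dy":0.0273,"dz":0,"twist":0},
  {"jaw":-1,"dx":-0.0152,"dy":0.0273,"dz":0,"twist":0},
  {"jaw":-1,"dx":-0.0152,"dy":0.0273,"dz":0,"twist":0},
  {"jaw":-1,"dx":-0.0152,"dy":0.0273,"dz":0,"twist":0},
  {"jaw":-1,"dx":-0.0152,"dy":0.0273,"dz":0,"twist":0},
  {"jaw":-1,"dx":-0.0152,"dy":0.0273,"dz":0,"twist":0},
  {"jaw":-1,"dx":0,"dy":0,"dz":0,"twist":0},
])

```text
t: 3.35
eef_pos: [0.5321, -0.065, 0.2922]
ee_rot: [3.141, 0.001, -3.096]
force: [-0.2, -0.5, -0.7]
width: 0.0005
gripper_force: 0.0
```

```bash
python3 look.py wrist w2 row_start row_end samplebox powder_jar
```

```text
{'t': 3.35, 'q': [0.2443, 0.1294, -0.2946, -0.0, -1.1456, -1.7694], 'eef_pos': [0.5321, -0.065, 0.2922], 'ee_rot': [3.1413, 0.0012, -3.0959], 'force': [-0.2113, -0.5129, -0.6706], 'width': 0.0005}
row_start [([0.5332, -0.0653, 0.0476], 0.59)]
row_end [([0.5208, 0.1726, 0.0432], 0.64)]
samplebox [([0.554, 0.0498, 0.0027], 0.79)]
powder_jar [([0.5872, 0.0034, 0.0107], 0.57)]
```

View pics/w2.png

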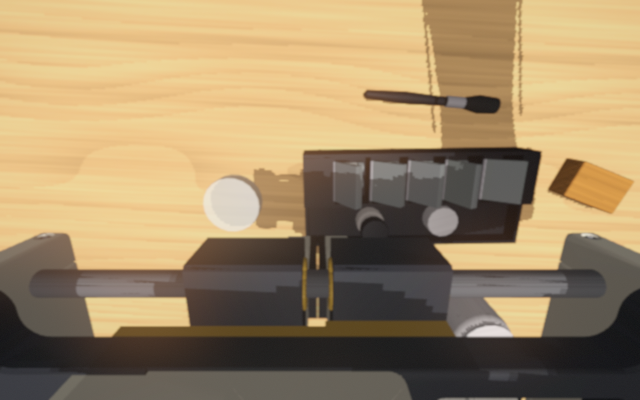

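The wrist view shows the row at about (335–525, 160–205), with the wide block on the left at about (318, 180). Jar and tin sit on the far side, clear of the fingers' track. Next I lower to about 8 mm above working height over the wide block.

>>> move_arm([
  {"jaw":-1,"dx":0.001,"dy":-0.005,"dz":0.02,"twist":0},
  {"jaw":-1,"dx":0,"dy":0,"dz":0.028,"twist":0},
  {"jaw":-1,"dx":0,"dy":0,"dz":0.028,"twist":0},
  {"jaw":-1,"dx":0,"dy":0,"dz":0.028,"twist":0},
  {"jaw":-1,"dx":0,"dy":0,"dz":0.028,"twist":0},
  {"jaw":-1,"dx":0,"dy":0,"dz":0.02,"twist":0},
  {"jaw":-1,"dx":0,"dy":0,"dz":0.015,"twist":0},
  {"jaw":-1,"dx":0,"dy":0,"dz":0,"twist":0},
  {"jaw":-1,"dx":0,"dy":0,"dz":0,"twist":0},
])

```text
t: 4.35
eef_pos: [0.5287, -0.0746, 0.125]
ee_rot: [-3.141, -0.002, -3.1]
force: [0.4, 0.2, 0.5]
width: 0.0003
gripper_force: 0.0
```

```bash
python3 look.py scene s2 row_end samplebox; python3 -c "
import cv2;i=cv2.imread('pics/s2.png')[110:260,200:440];cv2.imwrite('pics/s2c.png',cv2.resize(i,None,fx=3,fy=3))"
```

```text
{'t': 4.35, 'q': [0.2273, 0.3021, -0.5078, 0.0002, -0.7625, -1.7567], 'eef_pos': [0.5287, -0.0746, 0.125], 'ee_rot': [-3.1411, -0.0015, -3.0999], 'force': [0.384, 0.2161, 0.4802], 'width': 0.0003}
row_end [([0.5154, 0.1735, 0.0467], 0.89), ([0.5825, 0.0075, 0.007], 0.23)]
samplebox [([0.5524, 0.0533, -0.0024], 0.63)]
```

View pics/s2c.png

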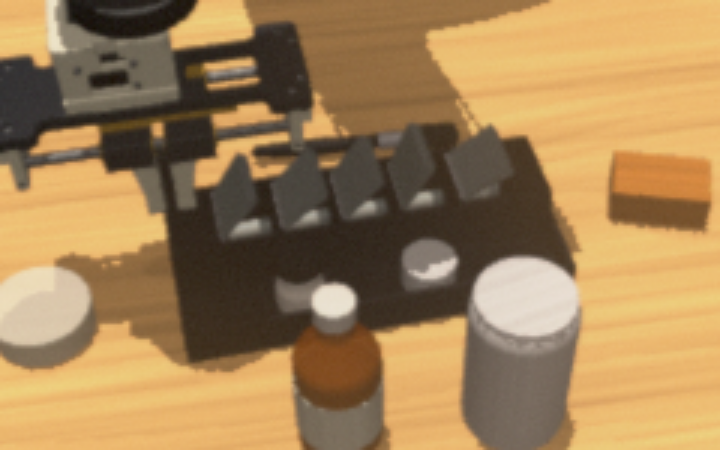

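The crop shows the closed fingers above the wide block, with tips at about (155–190, 205). The five open lids are ahead of them, the first at (238, 200). I'll go down to working height and shift slightly forward.

>>> move_arm([
  {"jaw":-1,"dx":-0.002,"dy":0.005,"dz":0.0,"twist":-0.003},
  {"jaw":-1,"dx":0,"dy":0,"dz":0.004,"twist":0},
  {"jaw":-1,"dx":0,"dy":0,"dz":0.0035,"twist":0},
  {"jaw":-1,"dx":0,"dy":0,"dz":0,"twist":0},
  {"jaw":-1,"dx":0,"dy":0,"dz":0,"twist":0},
])

```text
t: 4.92
eef_pos: [0.5307, -0.0685, 0.1174]
ee_rot: [-3.142, -0.001, -3.096]
force: [-0.3, -0.1, -0.2]
width: 0.0005
gripper_force: 0.0
```

>>> move_arm([
  {"jaw":-1,"dx":0,"dy":0.005,"dz":0,"twist":0},
  {"jaw":-1,"dx":0,"dy":0.005,"dz":0,"twist":0},
  {"jaw":-1,"dx":0,"dy":0.005,"dz":0,"twist":0},
  {"jaw":-1,"dx":0,"dy":0.005,"dz":0,"twist":0},
  {"jaw":-1,"dx":0,"dy":0.005,"dz":0,"twist":0},
  {"jaw":-1,"dx":0,"dy":0.005,"dz":0,"twist":0},
  {"jaw":-1,"dx":0,"dy":0.005,"dz":0,"twist":0},
  {"jaw":-1,"dx":0,"dy":0.005,"dz":0,"twist":0},
  {"jaw":-1,"dx":0,"dy":0.005,"dz":0,"twist":0},
  {"jaw":-1,"dx":0,"dy":0.005,"dz":0,"twist":0},
])

```text
t: 5.75
eef_pos: [0.5286, -0.0181, 0.1177]
ee_rot: [3.142, 0.0, -3.096]
force: [0.1, 0.2, 0.3]
width: 0.0006
gripper_force: 0.0
```

```bash
python3 look.py scene s3 samplebox row_end; python3 -c "
import cv2;i=cv2.imread('pics/s3.png')[110:260,200:440];cv2.imwrite('pics/s3c.png',cv2.resize(i,None,fx=3,fy=3))"
```

```text
{'t': 5.75, 'q': [0.3369, 0.3048, -0.5266, -0.0, -0.7393, -1.8618], 'eef_pos': [0.5286, -0.0181, 0.1177], 'ee_rot': [3.1416, 0.0, -3.0957], 'force': [0.1103, 0.1656, 0.2504], 'width': 0.0006}
samplebox [([0.5527, 0.054, -0.0041], 0.79), ([0.4371, 0.0638, -0.001], 0.44)]
row_end [([0.5185, 0.1726, 0.0493], 0.75), ([0.5319, 0.2723, -0.001], 0.56)]
```

View pics/s3c.png

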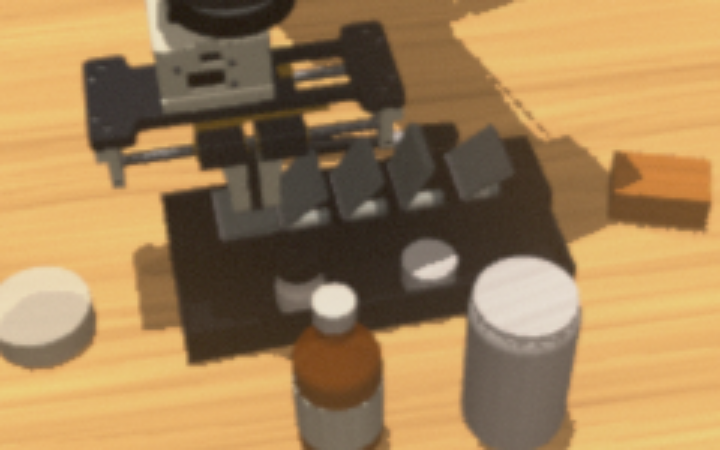

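The crop shows the first lid folded flat under the fingers at about (240, 215). The box hasn't moved and the force is negligible, so I continue the sweep half a millimetre lower.

>>> move_arm([
  {"jaw":-1,"dx":0,"dy":0.005,"dz":0.0005,"twist":0},
  {"jaw":-1,"dx":0,"dy":0.005,"dz":0,"twist":0},
  {"jaw":-1,"dx":0,"dy":0.005,"dz":0,"twist":0},
  {"jaw":-1,"dx":0,"dy":0.005,"dz":0,"twist":0},
  {"jaw":-1,"dx":0,"dy":0.005,"dz":0,"twist":0},
  {"jaw":-1,"dx":0,"dy":0.005,"dz":0,"twist":0},
  {"jaw":-1,"dx":0,"dy":0.005,"dz":0,"twist":0},
  {"jaw":-1,"dx":0,"dy":0.005,"dz":0,"twist":0},
  {"jaw":-1,"dx":0,"dy":0.005,"dz":0,"twist":0},
  {"jaw":-1,"dx":0,"dy":0.005,"dz":0,"twist":0},
  {"jaw":-1,"dx":0,"dy":0.005,"dz":0,"twist":0},
  {"jaw":-1,"dx":0,"dy":0.005,"dz":0,"twist":0},
])

```text
t: 6.9
eef_pos: [0.5259, 0.0418, 0.1172]
ee_rot: [-3.142, -0.0, -3.096]
force: [0.1, -0.7, 0.4]
width: 0.0008
gripper_force: 0.1
```

```bash
python3 look.py scene s4 samplebox row_end
```

```text
{'t': 6.9, 'q': [0.4514, 0.3036, -0.5301, 0.0, -0.7371, -1.9764], 'eef_pos': [0.5259, 0.0418, 0.1172], 'ee_rot': [-3.1416, -0.0, -3.0958], 'force': [0.1288, -0.7262, 0.3804], 'width': 0.0008}
samplebox [([0.553, 0.0525, -0.0023], 0.59)]
row_end []
```

>>> move_arm([
  {"jaw":-1,"dx":0,"dy":0.005,"dz":0,"twist":0},
  {"jaw":-1,"dx":0,"dy":0.005,"dz":0,"twist":0},
  {"jaw":-1,"dx":0,"dy":0.005,"dz":0,"twist":0},
  {"jaw":-1,"dx":0,"dy":0.005,"dz":0,"twist":0},
  {"jaw":-1,"dx":0,"dy":0.005,"dz":0,"twist":0},
  {"jaw":-1,"dx":0,"dy":0.005,"dz":0,"twist":0},
  {"jaw":-1,"dx":0,"dy":0.005,"dz":0,"twist":0},
  {"jaw":-1,"dx":0,"dy":0.005,"dz":0,"twist":0},
  {"jaw":-1,"dx":0,"dy":0.005,"dz":0,"twist":0},
  {"jaw":-1,"dx":0,"dy":0.005,"dz":0,"twist":0},
  {"jaw":-1,"dx":0,"dy":0.005,"dz":0,"twist":0},
  {"jaw":-1,"dx":0,"dy":0.005,"dz":0,"twist":0},
])

```text
t: 8.05
eef_pos: [0.5232, 0.1018, 0.1172]
ee_rot: [3.142, 0.0, -3.096]
force: [-0.1, 0.2, 0.4]
width: 0.0
gripper_force: 0.1
```

```bash
python3 look.py scene s5 samplebox; python3 -c "
import cv2;i=cv2.imread('pics/s5.png')[110:260,200:440];cv2.imwrite('pics/s5c.png',cv2.resize(i,None,fx=3,fy=3))"
```

```text
{'t': 8.05, 'q': [0.5603, 0.3111, -0.5182, -0.0, -0.7414, -2.0852], 'eef_pos': [0.5232, 0.1018, 0.1172], 'ee_rot': [3.1415, 0.0001, -3.0957], 'force': [-0.1276, 0.2147, 0.3781], 'width': 0.0}
samplebox [([0.5528, 0.0528, -0.0028], 0.68)]
```

View pics/s5c.png

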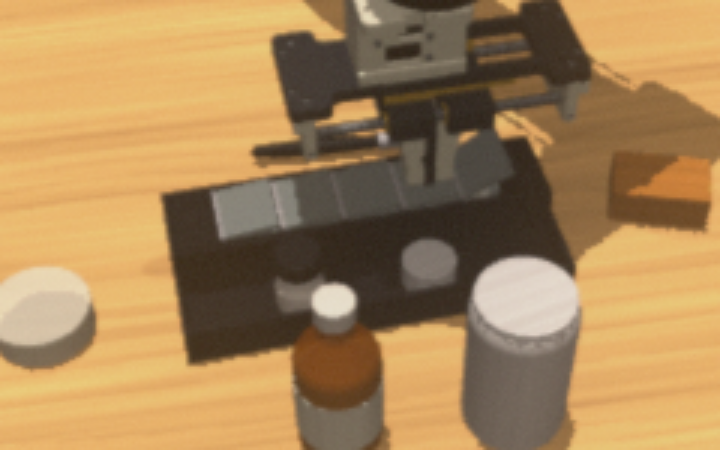

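The first four lids are down at about (215–460, 170–235). The fifth at (485, 165) is still up, just ahead of the fingers, so I carry on past its edge to the end block.

>>> move_arm([
  {"jaw":-1,"dx":0,"dy":0.005,"dz":0,"twist":0},
  {"jaw":-1,"dx":0,"dy":0.005,"dz":0,"twist":0},
  {"jaw":-1,"dx":0,"dy":0.005,"dz":0,"twist":0},
  {"jaw":-1,"dx":0,"dy":0.005,"dz":0,"twist":0},
  {"jaw":-1,"dx":0,"dy":0.005,"dz":0,"twist":0},
  {"jaw":-1,"dx":0,"dy":0.005,"dz":0,"twist":0},
  {"jaw":-1,"dx":0,"dy":0.006,"dz":0,"twist":0},
  {"jaw":-1,"dx":0,"dy":0.006,"dz":0,"twist":0},
  {"jaw":-1,"dx":0,"dy":0.006,"dz":0,"twist":0},
  {"jaw":-1,"dx":0,"dy":0.006,"dz":0,"twist":0},
  {"jaw":-1,"dx":0,"dy":0.006,"dz":0,"twist":0},
  {"jaw":-1,"dx":0,"dy":0.006,"dz":0,"twist":0},
])

```text
t: 9.15
eef_pos: [0.5201, 0.1678, 0.1172]
ee_rot: [3.142, 0.0, -3.096]
force: [0.1, 0.4, -0.9]
width: 0.0002
gripper_force: 0.0
```

>>> move_arm([
  {"jaw":-1,"dx":0,"dy":0.005,"dz":0,"twist":0},
  {"jaw":-1,"dx":0,"dy":0,"dz":0,"twist":0},
])

```text
t: 9.32
eef_pos: [0.52, 0.1732, 0.1172]
ee_rot: [3.141, 0.0, -3.095]
force: [-0.4, 0.7, 0.9]
width: 0.0004
gripper_force: 0.0
```

```bash
python3 look.py scene s6 samplebox; python3 -c "
import cv2;i=cv2.imread('pics/s6.png')[110:260,200:440];cv2.imwrite('pics/s6c.png',cv2.resize(i,None,fx=3,fy=3))"
```

```text
{'t': 9.3167, 'q': [0.679, 0.3318, -0.485, 0.0001, -0.7536, -2.2032], 'eef_pos': [0.52, 0.1732, 0.1172], 'ee_rot': [3.1414, 0.0003, -3.095], 'force': [-0.3735, 0.6631, 0.9477], 'width': 0.0004}
samplebox [([0.5529, 0.055, -0.0014], 0.7), ([0.6935, 0.0133, -0.0004], 0.38)]
```

View pics/s6c.png

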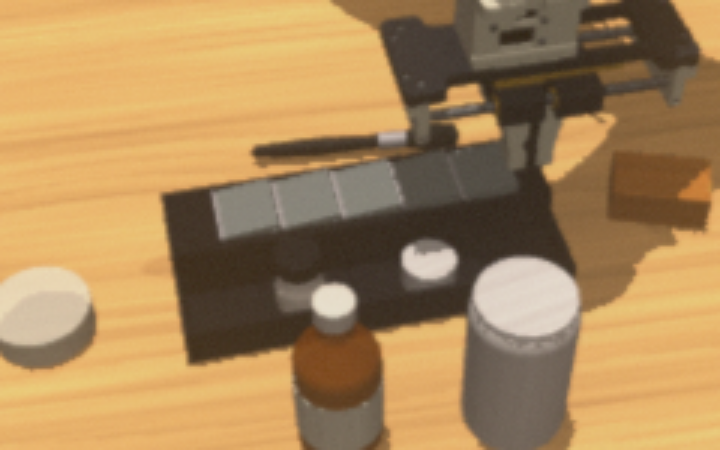

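All five lids are flat, from (215, 215) to (515, 170), and the fingers are over the end block. The box hasn't moved. I raise the hand clear, then check once more.

>>> move_arm([
  {"jaw":-1,"dx":0,"dy":0,"dz":-0.01,"twist":0},
  {"jaw":-1,"dx":0,"dy":0,"dz":-0.02,"twist":0},
  {"jaw":-1,"dx":0,"dy":0,"dz":-0.03,"twist":0},
  {"jaw":-1,"dx":0,"dy":0,"dz":-0.03,"twist":0},
  {"jaw":-1,"dx":0,"dy":0,"dz":-0.03,"twist":0},
  {"jaw":-1,"dx":0,"dy":0,"dz":-0.02,"twist":0},
  {"jaw":-1,"dx":0,"dy":0,"dz":0,"twist":0},
  {"jaw":-1,"dx":0,"dy":0,"dz":0,"twist":0},
])

```text
t: 10.08
eef_pos: [0.5203, 0.1721, 0.2593]
ee_rot: [3.139, 0.003, -3.096]
force: [-0.5, -0.1, -0.2]
width: 0.0005
gripper_force: 0.0
```

```bash
python3 look.py scene s7 samplebox row_end powder_jar tin; python3 -c "
import cv2;i=cv2.imread('pics/s7.png')[110:260,200:440];cv2.imwrite('pics/s7c.png',cv2.resize(i,None,fx=3,fy=3))"
```

```text
{'t': 10.0833, 'q': [0.6771, 0.1736, -0.3199, 0.0, -1.0736, -2.2024], 'eef_pos': [0.5203, 0.1721, 0.2593], 'ee_rot': [3.1395, 0.003, -3.0962], 'force': [-0.457, -0.0954, -0.2025], 'width': 0.0005}
samplebox [([0.552, 0.0541, -0.0031], 0.94)]
row_end [([0.5188, 0.1753, 0.0442], 0.96)]
powder_jar [([0.5831, 0.007, 0.0104], 0.92)]
tin [([0.5776, 0.0905, 0.0113], 0.74)]
```

View pics/s7c.png

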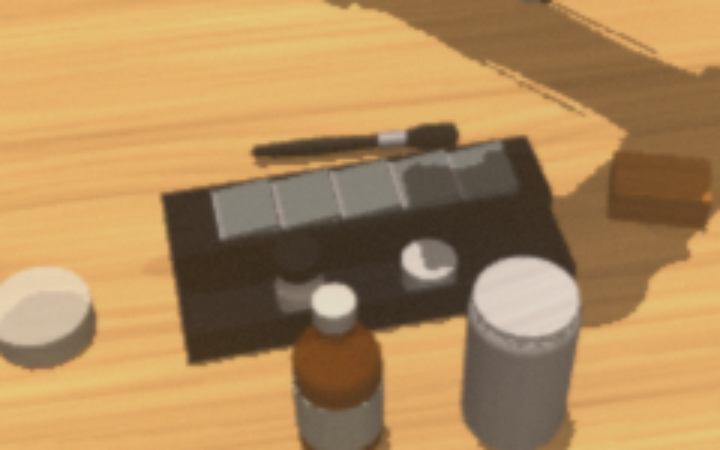

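The lids are shut (215–520, 145–240), nothing else has moved, and the hand is well clear.

```bash
python3 -c "
from station import arm
print(arm.job_done())"
```

```text
the job is handed in; nothing more can be done
None
```

All five lids were pressed shut in order in one light sweep from the wide end block; the box and the things around it show no movement in the pictures, the hand is clear, and the job was handed in at about 10 s.

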